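# Slide the form up the galley and shut the gate

## Robot

A 7-joint arm with a two-finger parallel gripper is mounted at the origin on a cart in front of the work surface, level with it; the furniture and walls round the work are solid. World frame = base frame: x ahead of the robot, y to its left, z up, the work surface at z = 0. Lengths are in m, angles in rad, forces in N, time in s.
With the tool pointing down it reaches from about 0.425 to 0.925 m from the base axis. Payload 6.8 kg.
Tool frame: the origin (TCP) lies between the finger pads; the fingertips stand r.tcp_to_tips ahead of it and the grasp point (between the pads) lies 3 mm ahead of it (r.tcp_to_tips is the distance from the TCP to the fingertips, in m); z points along the fingers, y is the line along which they close (so a half turn about z gives the same grasp; the last joint's range is limited). The gripper opens to 85 mm and grips with 20 to 120 N. Pads are 22 mm wide; open, the fingers measure 114 mm over their backs; the gripper's body (76 mm by 85 mm) begins 54 mm behind the grasp point. The pads swing forward as they close: fully open they stand 13 mm farther back than shut.
Start: joints at [-1.329, 0.477, 0.022, 1.555, -0.011, 1.109, -0.083], TCP at [0.231, 0.634, 0.253] pointing down, gripper open.
Joint ranges: [-2.96, 2.96], [-0.34, 2.1], [-1.41, 1.46], [0.24, 2.44], [-1.37, 4.51], [0.17, 1.92], [-2.96, 2.96]. Speed limits (rad/s): [2.39, 2.39, 3.14, 3.14, 3.14, 3.14, 3.14].

## Interface

Orientations are given as a rotation vector (axis times angle).
In Python, from bench import r gives the robot as it stands. The module is installed in compiled form; this text tells all that it offers.
- The arm moves only by the tool step_arm, never from a script. Its argument "moves" is a list of rows, each an object of numbers: "rx", "ry", "rz": the turn, a rotation vector about the tool's x, y, z in degrees; "dx", "dy", "dz": the shift along the tool's x, y, z in mm; "gripper": the opening, from -1 (shut) to 1 (fully open). In form: [{"rx": .., "ry": .., "rz": .., "dx": .., "dy": .., "dz": .., "gripper": ..}, ...]. A call has 1 to 20 rows; each row shifts and turns the commanded pose from where the row before left it, along the tool's axes as they then stand; what a row does not reach is not made up. A row lasts 1/8 s, in which the tool goes at most 62.5 mm and 10.7 degrees, less where a joint would pass 70% of its speed; a pose out of reach is approached as far as the arm can. A call is refused whole if a number of a shift passes 62.5 or a number of a turn 10.7, either way. A call with a gripper value outside its range is refused whole. The fingers move at their own pace and stop on an object; "grip_force" is the grip in N (left out, the last holds). Time passes only in rows, so rows that do not move let the fingers close. It gives the time, the measured TCP pose, the force, the opening and the grip force at its end, in the units of the state.
- r.get_obs(): the state, without advancing time (a new reading comes with each control period).
- r.grab_frame(name): name is "side" or "top" or "wrist"; returns the picture (384x512x3 uint8, blue, green, red); there is no depth.
- r.camera_info(name): a dict with "mtx" (3x3 intrinsics, pixels), "rvec" (rotation vector, rad) and "tvec" (3), from world to camera coordinates, as OpenCV has them. Camera axes: x right, y down, z forward; pixel columns grow to the right and rows downward; lengths in m; the calibration is good to about 2 mm. A picture is of the moment at which its call begins: read the wrist's pose just before it. camera_info takes no time and is no camera call; for the wrist camera it gives the pose at the moment of the call.
- r.hand_in(): hands the job in; it is judged then, once.
The state is a dict: "clock": time; "joints": joint angles; "qvel": joint speeds; "tau": joint torques, N m; "tcp_pos": TCP position; "orientation": TCP orientation; "contact_force": force on the tool from outside, world axes, zero at the start; "moment": the same for the moment, N m; "grip_width": finger opening in m; "gripper_force": force on a finger pad.
Only numpy, scipy, OpenCV 4.12 (cv2) and the standard library are available. Lean on these libraries where they do the work, as an engineer would, in place of code of your own. Each camera call takes 0.05 s, during which the arm holds its last target. There are 200 camera calls.

## Task

The row of two printing blocks and three wooden spacer bars has only been slid part of the way into the steel galley. Push the whole row along between the rails as one, still touching, with the fingertips behind its last bar until its first bar stands against the head stop, then push the hinged brass gate fully shut behind the row. Keep the fingers closed: pinch, lift or tip nothing, and do not move the bottle, loupe, wood slip and eraser lying around.

Things in the scene. Friction and masses are not known exactly. Their poses are not given: they have to be found in the camera images.
- galley: Dark steel tray (galley) fixed to the desk, floor 2 mm thick, 308 x 124 mm. Origin: on the desk, midway between the rails; x runs along them from the open foot (floor ends at x = -150 mm) to the head stop (bar across, inner face x = +150); z up. Rail tops 16 mm above the desk; inner faces y = +54 mm (full length) and y = -54 (only x = -18 mm to the head, then comes the gate).
- head_face (a point): Middle of the inner face of the head stop (galley x = 150, y = 0, 10 mm above the desk).
- gate_hinge (a point): Upright axis of the gate's hinge, at the foot end of the shorter rail (galley x = -25, y = -58 mm), 10 mm above the desk. Shut, the gate stands square across the tray from here; it shuts only when the row is home: 2.5 mm then remain between its inner face and the last bar.
- gate_end (a point): Point in the gate (brass strip 108 mm long, 5 mm thick, edges 3 and 17 mm above the desk) near its free end, 100 mm from the hinge axis, mid-thickness, 10 mm above the desk. A lip at 101 to 108 mm from the axis stands out 5.5 mm from the outer face. To shut the gate push on the outer face: outboard while open, facing the foot when shut.
- gate (a joint): Angle of the gate. 0: fully open, pointing to the foot and 20 degrees outward from the shorter rail's line; 0.35: in line with that rail; 1.92 rad: fully shut against its stop, square across the tray. Starts between 0 and 0.3, turns clockwise seen from above to shut, against slight friction (0.03 N m), and stays where it is left.
- stick_head: Wooden spacer bar, 22 mm along the galley, 105 mm across it, 19 mm high; origin: centre of its underside, x toward the head; first in the row, nearest the head stop. Home at galley x = 139 mm.
- block_zinc: Printing block: wooden base with an engraved grey zinc plate on top, 52 mm along the galley, 105 mm across it, 23 mm high; origin: centre of its underside, x toward the head; second or fourth in the row (the two blocks may be exchanged).
- stick_mid: Wooden spacer bar, 22 mm along the galley, 105 mm across it, 19 mm high; origin: centre of its underside, x toward the head; third in the row, between the blocks. Home at galley x = 65 mm.
- block_lino: Printing block: wooden base with brown linoleum on top that bears a dark leaf design, 52 mm along the galley, 105 mm across it, 23 mm high; origin: centre of its underside, x toward the head; second or fourth in the row (the two blocks may be exchanged).
- stick_foot: Wooden spacer bar, 22 mm along the galley, 105 mm across it, 19 mm high; origin: centre of its underside, x toward the head; last in the row, nearest the foot: push on its foot-side face. Home at galley x = -9 mm; at the start the row is 60 to 110 mm short of home. The row is 170 mm long, each part about 0.04 to 0.15 kg, and has 1.5 mm play to each rail.
- ink: Square dark ink bottle, 42 x 42 x 66 mm, standing; origin: centre of its underside. Bystander.
- stand_loupe: Black round loupe, 47 mm across, 32 mm high; origin: centre of its underside. Bystander.
- spare_slip: Small wooden slip, 24 x 60 x 9 mm; origin: centre of its underside. Bystander.
- sleeve_eraser: White block eraser in a blue sleeve, 23 x 58 x 13 mm; origin: centre of its underside. Bystander.
Things that resemble listed ones, but are neither listed nor needed, are in the scene too. Of the things shaped like the stick_mid, the wooden one is meant.

How it is judged:
By the outcome, as a careful person would: the job done as asked, in the order asked, and still so for the second after the job is handed in, with the robot touching nothing.
It also fails if it takes over 43 s, if anything falls off the work surface, if the arm or the gripper's body presses on something with over 40 N, if the wrist force passes 120 N, or if a joint passes its speed limit or range.

## Working session

There is one attempt and no reset: what is moved stays moved. The work goes in short steps, Python scripts to look and compute and a tool call to move; the robot and the scene stay as the last step left them, time stands still between calls to the robot, and variables do not carry over. Pictures are saved under pics/ and viewed, at most 10 in all, crops included, and the job is handed in when it is done.

Besides the shell and the picture viewer there is one more tool, called after "Call:" as name([rows], argument=value, ...), one row to a line, values as JSON. step_arm: Moves the arm, as the interface text tells. Its arguments: {"type":"object","properties":{"moves":{"type":"array","items":{"type":"object","properties":{"rx":{"type":"number"},"ry":{"type":"number"},"rz":{"type":"number"},"dx":{"type":"number"},"dy":{"type":"number"},"dz":{"type":"number"},"gripper":{"type":"number"}}}},"grip_force":{"type":"number"}},"required":["moves"]}

```bash
mkdir -p pics; python3 - <<'E'
from bench import r
import cv2
for n in("top","side"):
    cv2.imwrite(f"pics/{n}0.png",cv2.resize(r.grab_frame(n),(800,600),interpolation=cv2.INTER_CUBIC))
    print(n,r.camera_info(n))
print(r.get_obs(),r.tcp_to_tips)
E
```

```text
top {'mtx': array([[361.746423  ,   0.        , 249.64165225],
       [  0.        , 361.746423  , 193.22386913],
       [  0.        ,   0.        ,   1.        ]]), 'rvec': array([ 2.14208135, -2.195392  ,  0.11137404]), 'tvec': array([0.18352493, 0.60005018, 0.89944251])}
side {'mtx': array([[375.33255658,   0.        , 254.46805522],
       [  0.        , 375.33255658, 196.76342451],
       [  0.        ,   0.        ,   1.        ]]), 'rvec': array([-0.00744652, -2.71301785,  1.57297861]), 'tvec': array([ 0.58811332, -0.0425611 ,  1.14246968])}
{'clock': 0.1, 'joints': array([-1.32911091,  0.4777122 ,  0.02231253,  1.55631262, -0.01148704,
        1.10931142, -0.08311689]), 'qvel': array([ 7.80728987e-05, -1.91962831e-03, -5.42527960e-04, -2.48046870e-03,
       -2.81349466e-04,  3.89919089e-04, -7.86895980e-04]), 'tau': array([ 4.11832065e-03, -5.97761858e+01,  1.61361180e+00, -2.81956065e+01,
        1.28151223e-02,  5.03216987e-03, -1.98227849e-05]), 'tcp_pos': array([0.23114707, 0.63367583, 0.25244272]), 'orientation': array([-5.46559771e-01, -3.09351219e+00,  2.52427936e-03]), 'contact_force': array([-0.04170304,  0.56510177, -1.14488261]), 'moment': array([0.00953118, 0.00942783, 0.04746301]), 'gripper_force': 0.0, 'grip_width': 0.08541531162240394} 0.022
```

View pics/top0.png

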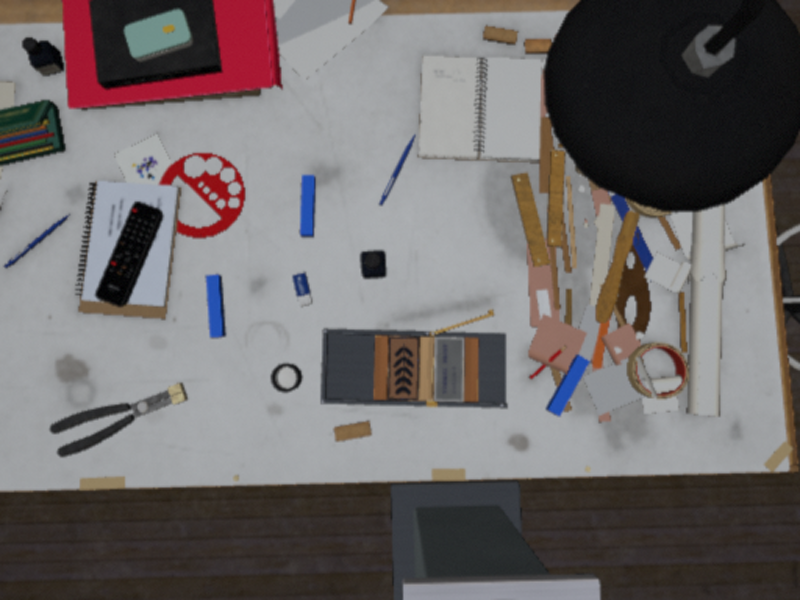

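View pics/side0.png

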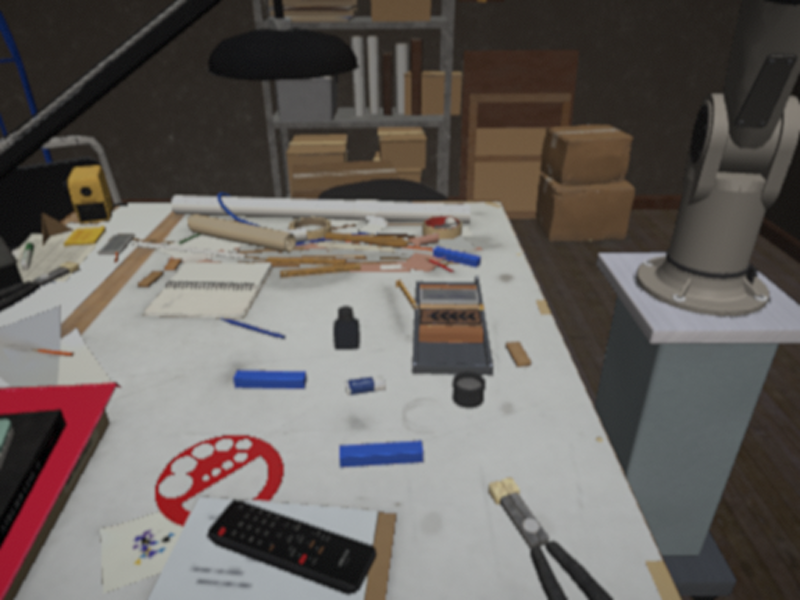

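The top view shows the galley at px (322–506, 329–406), with the head at left. The row spans px 374–478. The gate is hinged at about (432,333) and its free end is near (494,313). I'll zoom in on this.

```bash
cat > h.py <<'E'
import numpy as np, cv2
from bench import r
def ray(n,uv,z):
    c=r.camera_info(n);R=cv2.Rodrigues(c["rvec"])[0];C=-R.T@c["tvec"]
    u=cv2.undistortPoints(np.array([[uv]],float),c["mtx"],None)[0,0]
    d=R.T@np.array([u[0],u[1],1]);return C+d*(z-C[2])/d[2]
def proj(n,P):
    c=r.camera_info(n);return cv2.projectPoints(np.array(P,float).reshape(-1,3),c["rvec"],c["tvec"],c["mtx"],None)[0][:,0]
E
python3 - <<'E'
from h import *
print(proj("top",[[0,0,0],[.231,.634,.25],[.5,0,0],[.5,.2,0]])*800/512)
f=r.grab_frame("top")
cv2.imwrite("pics/c.png",cv2.resize(f[190:290,165:335],(800,471),interpolation=cv2.INTER_CUBIC))
for p,z in [((322,329),.016),((506,332),.016),((507,407),.016),((321,404),.016),((432,333),.017),((494,313),.017),((478,370),.019),((374,366),.019),((373,264),.066),((287,377),.032),((352,430),.009),((302,289),.013)]:
    print(p,ray("top",np.array(p)*.64,z).round(4))
E
```

```text
[[505.39604837 678.99658225]
 [  7.16483076 604.31395092]
 [491.90282891 363.05256635]
 [373.00834915 365.98610254]]
(322, 329) [0.5634 0.2831 0.016 ]
(506, 332) [ 0.5509 -0.0228  0.016 ]
(507, 407) [ 0.4279 -0.0188  0.016 ]
(321, 404) [0.4402 0.2862 0.016 ]
(432, 333) [0.5522 0.1003 0.017 ]
(494, 313) [ 0.583 -0.004  0.017]
(478, 370) [0.4894 0.0267 0.019 ]
(374, 366) [0.5001 0.1978 0.019 ]
(373, 264) [0.6622 0.1945 0.066 ]
(287, 377) [0.486  0.3388 0.032 ]
(352, 430) [0.3962 0.2365 0.009 ]
(302, 289) [0.6317 0.3162 0.013 ]
```

View pics/c.png

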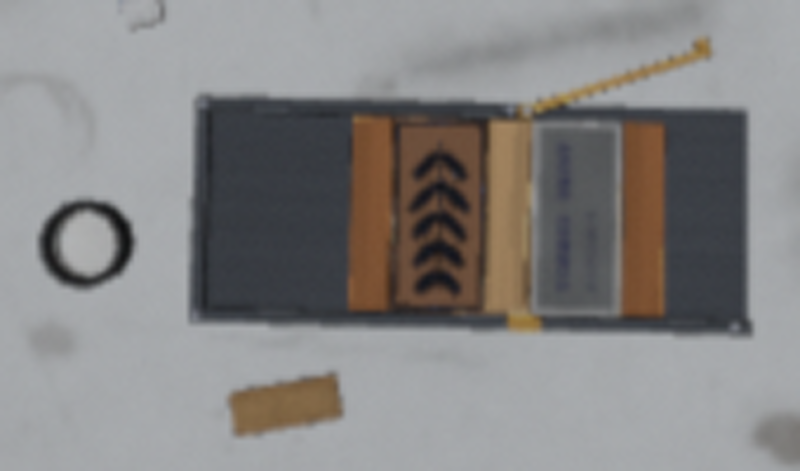

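The crop shows the galley corners at (200,96), (746,110), (748,331) and (192,321). The row's foot face is at u≈664, v 122–315, and the gate runs from about (530,108) to the lip at (703,47). The ink bottle, loupe and slip are all clear of the path. The bars all touch.

```bash
cat >> h.py <<'E'
def T(p,g):  # galley mm -> world
    x,y,a=p;g=np.atleast_2d(np.array(g,float))/1000
    c,s=np.cos(a),np.sin(a);return np.c_[x+c*g[:,0]-s*g[:,1],y+s*g[:,0]+c*g[:,1],g[:,2]]
def G(p,w):
    x,y,a=p;c,s=np.cos(a),np.sin(a);d=np.array(w[:2])-[x,y];return np.array([c*d[0]+s*d[1],-s*d[0]+c*d[1]])*1000
def tool():
    o=r.get_obs();R=cv2.Rodrigues(o["orientation"])[0];return o,R
E
python3 - <<'E'
from h import *
from scipy.optimize import least_squares as L
cr=lambda q:np.array(q,float)/(800/170)+[165-.4,190-.4]
px=cr([(200,96),(192,321),(748,332),(746,110)])
g=[(158,-62,16),(158,62,16),(-150,62,16),(-150,-62,2)]
s=L(lambda p:(proj("top",T(p,g))-px).ravel(),[.495,.13,1.6])
p=s.x;np.save("p.npy",p);print("pose",p,"res px",s.fun.round(2))
for q in[(664,122),(664,315),(350,116),(348,311)]:print("row",G(p,ray("top",cr(q),.021)))
for q in[(522,108),(703,47)]:
    e=G(p,ray("top",cr(q),.017));print("gate",e,e-[-25,-58])
print("tool yaw x",np.degrees(np.arctan2(*tool()[1][1::-1,0])),"galley yaw",np.degrees(p[2]))
print(T(p,[(-115,0,0),(-150,0,0),(-20,0,0),(-25,-58,0)]))
E
```

```text
pose [0.49637156 0.12762206 1.52393712] res px [-0.83 -0.33 -0.8   0.13  1.12  0.53  0.51 -0.41]
row [-99.86838412 -52.31684328]
row [-100.54758942   52.27642034]
row [ 72.48020758 -51.76608976]
row [70.8849666 53.9747527]
gate [-22.13547022 -58.46344424] [ 2.86452978 -0.46344424]
gate [-121.78984939  -94.45215505] [-96.78984939 -36.45215505]
tool yaw x 159.95908279471846 galley yaw 87.31516507682774
[[ 0.49098472  0.0127483   0.        ]
 [ 0.48934525 -0.02221328  0.        ]
 [ 0.49543472  0.10764402  0.        ]
 [ 0.55313684  0.09993266  0.        ]]
```

Call:
step_arm([
  {"dx": -33.1,"dy": -36.8,"gripper": -1},
  {"dx": -33.1,"dy": -36.8,"gripper": -1},
  {"dx": -33.1,"dy": -36.8,"gripper": -1},
  {"dx": -33.1,"dy": -36.8,"gripper": -1},
  {"dx": -33.1,"dy": -36.8,"gripper": -1},
  {"dx": -33.1,"dy": -36.8,"gripper": -1},
  {"dx": -33.1,"dy": -36.8,"gripper": -1},
  {"dx": -33.1,"dy": -36.8,"gripper": -1},
  {"dx": -33.1,"dy": -36.8,"gripper": -1},
  {"dx": -33.1,"dy": -36.8,"gripper": -1},
  {"dx": -33.1,"dy": -36.8,"gripper": -1},
  {"dx": -33.1,"dy": -36.8,"gripper": -1},
  {"dx": -33.1,"dy": -36.8,"gripper": -1},
  {"dx": -33.1,"dy": -36.8,"gripper": -1},
])

```text
invalid input at $.moves[0]: expected keys rx, ry, rz, dx, dy, dz, gripper
```

Call:
step_arm([
  {"rz": 10.4,"gripper": -1},
  {"rz": 10.4,"gripper": -1},
  {"rz": 10.4,"gripper": -1},
  {"rz": 10.4,"gripper": -1},
  {"rz": 10.4,"gripper": -1},
  {"rz": 10.4,"gripper": -1},
  {"rz": 10.2,"gripper": -1},
  {"gripper": -1},
])

```text
invalid input at $.moves[0]: expected keys rx, ry, rz, dx, dy, dz, gripper
```

```bash
python3 - <<'E'
from h import *
p=np.load("p.npy");o,R=tool()
print(o["clock"],o["tcp_pos"],G(p,o["tcp_pos"]),np.degrees(np.arctan2(R[1,0],R[0,0])),R[:,2],o["joints"].round(2),o["contact_force"],o["grip_width"])
f=r.grab_frame("wrist");cv2.imwrite("pics/w1.png",cv2.resize(f,(800,600)))
np.save("wc.npy",r.camera_info("wrist"),allow_pickle=True)
print((proj("wrist",T(p,[(158,-62,16),(158,62,16),(-150,62,16),(-150,-62,2),(-25,-58,17),(-100,-52,21),(-100,52,21)]))*800/512).round())
E
```

```text
0.15 [0.23118479 0.63374834 0.25253745] [493.14881467 288.6036735 ] 159.95908279471846 [-3.95404208e-04 -1.34224988e-03 -9.99999021e-01] [-1.33  0.48  0.02  1.56 -0.01  1.11 -0.08] [-0.47334672 -0.05574034  0.47480683] 0.08528491435747682
[[ 186.  684.]
 [ 132.  589.]
 [-150.  663.]
 [ -68.  733.]
 [  21.  721.]
 [ -49.  737.]
 [-106.  664.]]
```

View pics/w1.png

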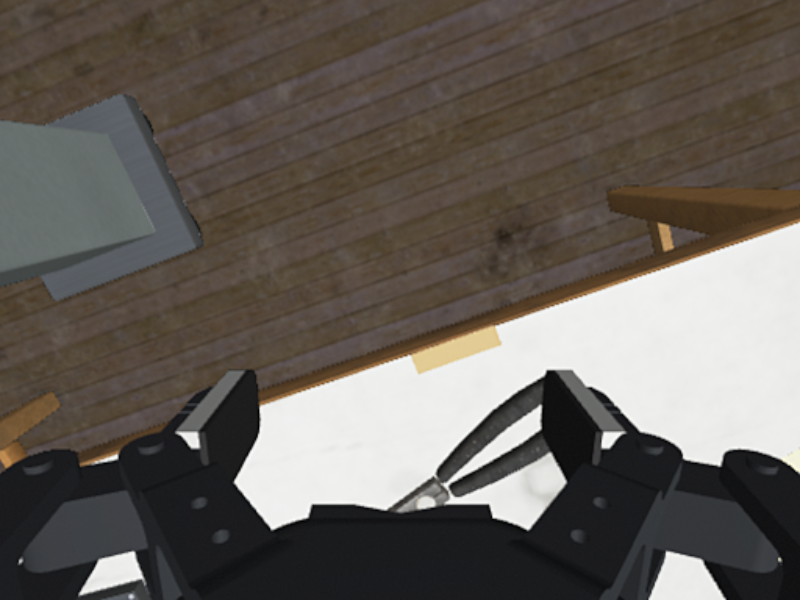

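The wrist view shows only the open fingers, the floor and the pliers, because the arm hasn't moved. The call was refused because every row needs all the keys.

Call:
step_arm([
  {"rx": 0,"ry": 0,"rz": 0,"dx": -33.1,"dy": -36.8,"dz": 0,"gripper": -1},
  {"rx": 0,"ry": 0,"rz": 0,"dx": -33.1,"dy": -36.8,"dz": 0,"gripper": -1},
  {"rx": 0,"ry": 0,"rz": 0,"dx": -33.1,"dy": -36.8,"dz": 0,"gripper": -1},
  {"rx": 0,"ry": 0,"rz": 0,"dx": -33.1,"dy": -36.8,"dz": 0,"gripper": -1},
  {"rx": 0,"ry": 0,"rz": 0,"dx": -33.1,"dy": -36.8,"dz": 0,"gripper": -1},
  {"rx": 0,"ry": 0,"rz": 0,"dx": -33.1,"dy": -36.8,"dz": 0,"gripper": -1},
  {"rx": 0,"ry": 0,"rz": 0,"dx": -33.1,"dy": -36.8,"dz": 0,"gripper": -1},
  {"rx": 0,"ry": 0,"rz": 0,"dx": -33.1,"dy": -36.8,"dz": 0,"gripper": -1},
  {"rx": 0,"ry": 0,"rz": 0,"dx": -33.1,"dy": -36.8,"dz": 0,"gripper": -1},
  {"rx": 0,"ry": 0,"rz": 0,"dx": -33.1,"dy": -36.8,"dz": 0,"gripper": -1},
  {"rx": 0,"ry": 0,"rz": 0,"dx": -33.1,"dy": -36.8,"dz": 0,"gripper": -1},
  {"rx": 0,"ry": 0,"rz": 0,"dx": -33.1,"dy": -36.8,"dz": 0,"gripper": -1},
  {"rx": 0,"ry": 0,"rz": 0,"dx": -33.1,"dy": -36.8,"dz": 0,"gripper": -1},
  {"rx": 0,"ry": 0,"rz": 0,"dx": -33.1,"dy": -36.8,"dz": 0,"gripper": -1},
])

```text
clock: 1.95
tcp_pos: [0.4905, -0.0102, 0.2534]
orientation: [0.546, 3.093, 0.001]
contact_force: [1.8, 0.3, -0.5]
grip_width: 0.0003
gripper_force: 0.0
```

Call:
step_arm([
  {"rx": 0,"ry": 0,"rz": 10.4,"dx": 0,"dy": 0,"dz": 0,"gripper": -1},
  {"rx": 0,"ry": 0,"rz": 10.4,"dx": 0,"dy": 0,"dz": 0,"gripper": -1},
  {"rx": 0,"ry": 0,"rz": 10.4,"dx": 0,"dy": 0,"dz": 0,"gripper": -1},
  {"rx": 0,"ry": 0,"rz": 10.4,"dx": 0,"dy": 0,"dz": 0,"gripper": -1},
  {"rx": 0,"ry": 0,"rz": 10.4,"dx": 0,"dy": 0,"dz": 0,"gripper": -1},
  {"rx": 0,"ry": 0,"rz": 10.4,"dx": 0,"dy": 0,"dz": 0,"gripper": -1},
  {"rx": 0,"ry": 0,"rz": 10.2,"dx": 0,"dy": 0,"dz": 0,"gripper": -1},
  {"rx": 0,"ry": 0,"rz": 0,"dx": 0,"dy": 0,"dz": 0,"gripper": -1},
])

```text
clock: 2.95
tcp_pos: [0.49, -0.0086, 0.2532]
orientation: [-2.27, -2.172, 0.0]
contact_force: [-0.2, 0.7, -0.3]
grip_width: 0.0001
gripper_force: 0.0
```

```bash
python3 - <<'E'
from h import *
p=np.load("p.npy");o,R=tool()
print(o["clock"],o["tcp_pos"],G(p,o["tcp_pos"]),np.degrees(np.arctan2(R[1,0],R[0,0])),R[:,2],o["joints"].round(2),o["contact_force"],o["grip_width"])
c=r.camera_info("wrist");f=r.grab_frame("wrist");cv2.imwrite("pics/w2.png",cv2.resize(f,(800,600)))
np.save("wc.npy",c,allow_pickle=True)
print((proj("wrist",T(p,[(158,-62,16),(158,62,16),(-150,62,16),(-150,-62,2),(-25,-58,17),(-100,-52,21),(-100,52,21)]))*800/512).round())
E
```

```text
2.95 [ 0.4899807  -0.00856546  0.2532396 ] [-1.36337395e+02  4.53908742e-03] 87.45821376050249 [-1.63304921e-04 -2.90475620e-05 -9.99999986e-01] [-0.63  0.18  0.6   2.02 -0.12  0.98 -0.02] [-0.17973204  0.72734488 -0.26886926] 5.097538632948221e-05
[[ 504. -218.]
 [ 299. -219.]
 [ 319.  277.]
 [ 476.  274.]
 [ 482.  105.]
 [ 470.  213.]
 [ 329.  212.]]
```

View pics/w2.png

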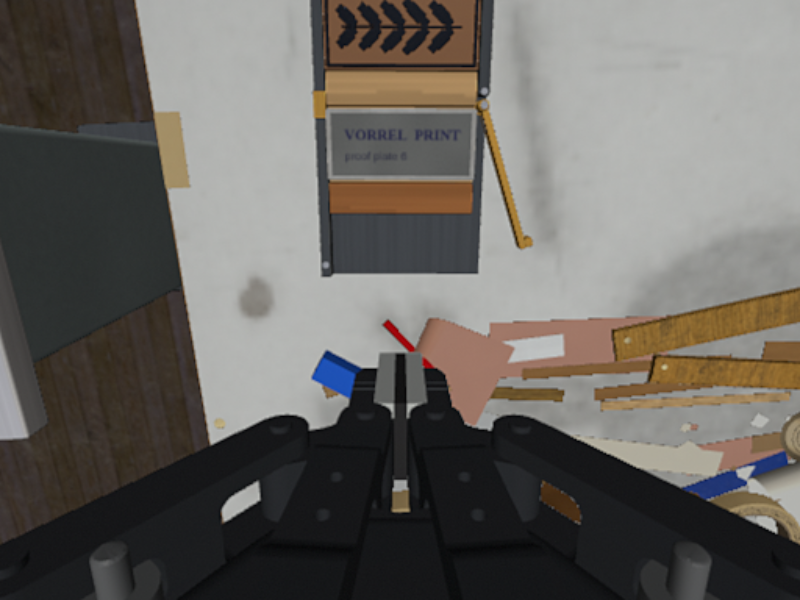

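The wrist view confirms the fit to within a few pixels: the foot bar's face is at v≈213, the hinge at (484,104) and the gate end at about (521,243). I'll descend behind the last bar.

Call:
step_arm([
  {"rx": 0,"ry": 0,"rz": 0,"dx": 0,"dy": 0,"dz": 50,"gripper": -1},
  {"rx": 0,"ry": 0,"rz": 0,"dx": 0,"dy": 0,"dz": 50,"gripper": -1},
  {"rx": 0,"ry": 0,"rz": 0,"dx": 0,"dy": 0,"dz": 50,"gripper": -1},
  {"rx": 0,"ry": 0,"rz": 0,"dx": 0,"dy": 0,"dz": 40,"gripper": -1},
  {"rx": 0,"ry": 0,"rz": 0,"dx": 0,"dy": 0,"dz": 20,"gripper": -1},
  {"rx": 0,"ry": 0,"rz": 0,"dx": 0,"dy": 0,"dz": 14,"gripper": -1},
  {"rx": 0,"ry": 0,"rz": 0,"dx": 0,"dy": 0,"dz": 0,"gripper": -1},
  {"rx": 0,"ry": 0,"rz": 0,"dx": 0,"dy": 0,"dz": 0,"gripper": -1},
])

```text
clock: 4.0
tcp_pos: [0.4908, -0.0086, 0.03]
orientation: [2.271, 2.17, 0.002]
contact_force: [0.6, -0.3, -0.3]
grip_width: 0.0003
gripper_force: 0.0
```

Call:
step_arm([
  {"rx": 0,"ry": 0,"rz": 0,"dx": 5,"dy": 0,"dz": 0,"gripper": -1},
  {"rx": 0,"ry": 0,"rz": 0,"dx": 5,"dy": 0,"dz": 0,"gripper": -1},
  {"rx": 0,"ry": 0,"rz": 0,"dx": 4,"dy": 0,"dz": 0,"gripper": -1},
  {"rx": 0,"ry": 0,"rz": 0,"dx": 3,"dy": 0,"dz": 0,"gripper": -1},
  {"rx": 0,"ry": 0,"rz": 0,"dx": 3,"dy": 0,"dz": 0,"gripper": -1},
  {"rx": 0,"ry": 0,"rz": 0,"dx": 3,"dy": 0,"dz": 0,"gripper": -1},
  {"rx": 0,"ry": 0,"rz": 0,"dx": 3,"dy": 0,"dz": 0,"gripper": -1},
  {"rx": 0,"ry": 0,"rz": 0,"dx": 3,"dy": 0,"dz": 0,"gripper": -1},
  {"rx": 0,"ry": 0,"rz": 0,"dx": 3,"dy": 0,"dz": 0,"gripper": -1},
])

```text
clock: 5.12
tcp_pos: [0.4915, 0.0228, 0.0293]
orientation: [2.273, 2.168, -0.001]
contact_force: [0.4, -2.7, 0.5]
grip_width: -0.0002
gripper_force: 1.5
```

```bash
python3 - <<'E'
from h import *
p=np.load("p.npy");o,R=tool()
print(G(p,o["tcp_pos"]),o["tcp_pos"],o["contact_force"])
c=np.load("wc.npy",allow_pickle=True).item();r_=r
import h
class Q: camera_info=staticmethod(lambda n:c)
h.r=Q
for q in[(484,104),(519,243),(510,210),(500,163)]:
    e=G(p,h.ray("wrist",np.array(q)*.64,.017));d=e-[-25,-58];print("gate",e,np.hypot(*d),np.radians(20)-np.arctan2(-d[1],-d[0]))
E
```

```text
[-1.04924561e+02 -1.49692420e-02] [0.49147163 0.02281197 0.02927265] [ 0.4435721  -2.71012345  0.51510992]
gate [-24.50961974 -59.56263387] 1.6377720834793885 -1.5258142478823267
gate [-122.93847286  -91.11938583] 103.38683757585568 0.02297291427484821
gate [-98.22183972 -82.6786566 ] 77.26884173632847 0.023983409456540927
gate [-64.50914299 -73.22068757] 42.33959978055567 -0.018656077630450463
```

Call:
step_arm([
  {"rx": 0,"ry": 0,"rz": 0,"dx": 4,"dy": 0,"dz": 0,"gripper": -1},
  {"rx": 0,"ry": 0,"rz": 0,"dx": 4,"dy": 0,"dz": 0,"gripper": -1},
  {"rx": 0,"ry": 0,"rz": 0,"dx": 4,"dy": 0,"dz": 0,"gripper": -1},
  {"rx": 0,"ry": 0,"rz": 0,"dx": 4,"dy": 0,"dz": 0,"gripper": -1},
  {"rx": 0,"ry": 0,"rz": 0,"dx": 4,"dy": 0,"dz": 0,"gripper": -1},
  {"rx": 0,"ry": 0,"rz": 0,"dx": 4,"dy": 0,"dz": 0,"gripper": -1},
  {"rx": 0,"ry": 0,"rz": 0,"dx": 4,"dy": 0,"dz": 0,"gripper": -1},
  {"rx": 0,"ry": 0,"rz": 0,"dx": 4,"dy": 0,"dz": 0,"gripper": -1},
  {"rx": 0,"ry": 0,"rz": 0,"dx": 4,"dy": 0,"dz": 0,"gripper": -1},
  {"rx": 0,"ry": 0,"rz": 0,"dx": 4,"dy": 0,"dz": 0,"gripper": -1},
  {"rx": 0,"ry": 0,"rz": 0,"dx": 4,"dy": 0,"dz": 0,"gripper": -1},
  {"rx": 0,"ry": 0,"rz": 0,"dx": 4,"dy": 0,"dz": 0,"gripper": -1},
  {"rx": 0,"ry": 0,"rz": 0,"dx": 4,"dy": 0,"dz": 0,"gripper": -1},
  {"rx": 0,"ry": 0,"rz": 0,"dx": 4,"dy": 0,"dz": 0,"gripper": -1},
  {"rx": 0,"ry": 0,"rz": 0,"dx": 3,"dy": 0,"dz": 0,"gripper": -1},
  {"rx": 0,"ry": 0,"rz": 0,"dx": 2,"dy": 0,"dz": 0,"gripper": -1},
  {"rx": 0,"ry": 0,"rz": 0,"dx": 1,"dy": 0,"dz": 0,"gripper": -1},
])

```text
clock: 7.25
tcp_pos: [0.4944, 0.0853, 0.0293]
orientation: [-2.272, -2.17, -0.0]
contact_force: [0.7, -3.0, 0.0]
grip_width: 0.0001
gripper_force: 1.4
```

```bash
python3 - <<'E'
from h import *
p=np.load("p.npy");o,R=tool()
print(G(p,o["tcp_pos"]),o["tcp_pos"],o["contact_force"])
f=r.grab_frame("wrist");w=cv2.resize(f,(800,600));t=cv2.resize(r.grab_frame("top")[190:290,165:335],(800,471),interpolation=cv2.INTER_CUBIC)
cv2.imwrite("pics/w3.png",np.vstack([cv2.resize(w,(400,300)),cv2.resize(t,(400,236))]))
E
```

```text
[-4.23471266e+01 -4.01332013e-02] [0.49442802 0.08531954 0.02929943] [ 0.66322651 -3.00121132  0.0262316 ]
```

View pics/w3.png

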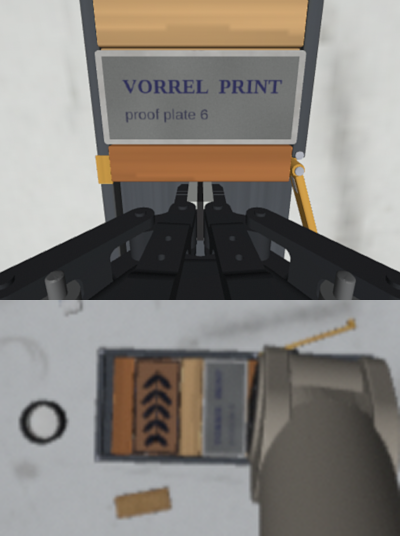

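The row is sliding squarely and still touching, with about 10 mm left to the head. I'll creep in until the force rises.

Call:
step_arm([
  {"rx": 0,"ry": 0,"rz": 0,"dx": 2,"dy": 0,"dz": 0,"gripper": -1},
  {"rx": 0,"ry": 0,"rz": 0,"dx": 2,"dy": 0,"dz": 0,"gripper": -1},
  {"rx": 0,"ry": 0,"rz": 0,"dx": 2,"dy": 0,"dz": 0,"gripper": -1},
  {"rx": 0,"ry": 0,"rz": 0,"dx": 1,"dy": 0,"dz": 0,"gripper": -1},
  {"rx": 0,"ry": 0,"rz": 0,"dx": 1,"dy": 0,"dz": 0,"gripper": -1},
])

```text
clock: 7.98
tcp_pos: [0.4948, 0.0933, 0.0293]
orientation: [-2.272, -2.17, 0.0]
contact_force: [0.6, -3.4, -0.7]
grip_width: 0.0003
gripper_force: 1.4
```

Call:
step_arm([
  {"rx": 0,"ry": 0,"rz": 0,"dx": 1,"dy": 0,"dz": 0,"gripper": -1},
  {"rx": 0,"ry": 0,"rz": 0,"dx": 1,"dy": 0,"dz": 0,"gripper": -1},
])

```text
clock: 8.22
tcp_pos: [0.4949, 0.0953, 0.0293]
orientation: [-2.272, -2.17, -0.0]
contact_force: [0.5, -2.6, -0.0]
grip_width: 0.0004
gripper_force: 1.4
```

Call:
step_arm([
  {"rx": 0,"ry": 0,"rz": 0,"dx": 1,"dy": 0,"dz": 0,"gripper": -1},
])

```text
clock: 8.35
tcp_pos: [0.4949, 0.0963, 0.0293]
orientation: [-2.272, -2.17, 0.0]
contact_force: [1.1, -2.3, -0.5]
grip_width: -0.0001
gripper_force: 1.4
```

Call:
step_arm([
  {"rx": 0,"ry": 0,"rz": 0,"dx": 1,"dy": 0,"dz": 0,"gripper": -1},
])

```text
clock: 8.48
tcp_pos: [0.495, 0.0966, 0.0293]
orientation: [2.272, 2.169, -0.001]
contact_force: [-0.2, -5.8, 0.2]
grip_width: -0.0002
gripper_force: 3.2
```

Call:
step_arm([
  {"rx": 0,"ry": 0,"rz": 0,"dx": 1,"dy": 0,"dz": 0,"gripper": -1},
])

```text
clock: 8.6
tcp_pos: [0.4949, 0.0967, 0.0293]
orientation: [2.272, 2.168, -0.002]
contact_force: [-0.1, -8.5, 1.5]
grip_width: 0.0001
gripper_force: 4.4
```

Call:
step_arm([
  {"rx": 0,"ry": 0,"rz": 0,"dx": 1,"dy": 0,"dz": 0,"gripper": -1},
])

```text
clock: 8.72
tcp_pos: [0.4949, 0.0967, 0.0293]
orientation: [2.273, 2.166, -0.003]
contact_force: [-1.3, -11.5, 3.3]
grip_width: -0.0002
gripper_force: 5.6
```

The row is against the head stop: the TCP stalled at y=0.0967 (galley x −31) and the force rose to 11.5 N. Now I'll back off and go round to the gate's outer face.

Call:
step_arm([
  {"rx": 0,"ry": 0,"rz": 0,"dx": -2,"dy": 0,"dz": 0,"gripper": -1},
  {"rx": 0,"ry": 0,"rz": 0,"dx": -4,"dy": 0,"dz": 0,"gripper": -1},
  {"rx": 0,"ry": 0,"rz": 0,"dx": -14,"dy": 0,"dz": 0,"gripper": -1},
  {"rx": 0,"ry": 0,"rz": 0,"dx": -20,"dy": 0,"dz": 0,"gripper": -1},
  {"rx": 0,"ry": 0,"rz": 0,"dx": -20,"dy": 0,"dz": 0,"gripper": -1},
  {"rx": 0,"ry": 0,"rz": 0,"dx": 0,"dy": 0,"dz": -50,"gripper": -1},
  {"rx": 0,"ry": 0,"rz": 0,"dx": 0,"dy": 0,"dz": -50,"gripper": -1},
  {"rx": 0,"ry": 0,"rz": 0,"dx": 0,"dy": 52,"dz": 0,"gripper": -1},
  {"rx": 0,"ry": 0,"rz": 0,"dx": 0,"dy": 52,"dz": 0,"gripper": -1},
])

```text
clock: 9.85
tcp_pos: [0.5978, 0.0347, 0.1308]
orientation: [2.271, 2.171, 0.005]
contact_force: [0.8, 0.5, 0.6]
grip_width: 0.0002
gripper_force: 0.0
```

Call:
step_arm([
  {"rx": 0,"ry": 0,"rz": -10,"dx": 0,"dy": 0,"dz": 0,"gripper": -1},
  {"rx": 0,"ry": 0,"rz": -10,"dx": 0,"dy": 0,"dz": 0,"gripper": -1},
  {"rx": 0,"ry": 0,"rz": -10,"dx": 0,"dy": 0,"dz": 0,"gripper": -1},
  {"rx": 0,"ry": 0,"rz": -10,"dx": 0,"dy": 0,"dz": 0,"gripper": -1},
  {"rx": 0,"ry": 0,"rz": -10,"dx": 0,"dy": 0,"dz": 0,"gripper": -1},
  {"rx": 0,"ry": 0,"rz": -10,"dx": 0,"dy": 0,"dz": 0,"gripper": -1},
  {"rx": 0,"ry": 0,"rz": -10,"dx": 0,"dy": 0,"dz": 0,"gripper": -1},
  {"rx": 0,"ry": 0,"rz": -10,"dx": 0,"dy": 0,"dz": 0,"gripper": -1},
  {"rx": 0,"ry": 0,"rz": -10,"dx": 0,"dy": 0,"dz": 0,"gripper": -1},
  {"rx": 0,"ry": 0,"rz": -10,"dx": 0,"dy": 0,"dz": 0,"gripper": -1},
  {"rx": 0,"ry": 0,"rz": -9,"dx": 0,"dy": 0,"dz": 0,"gripper": -1},
  {"rx": 0,"ry": 0,"rz": 0,"dx": 0,"dy": 0,"dz": 0,"gripper": -1},
])

```text
clock: 11.35
tcp_pos: [0.5961, 0.0337, 0.1293]
orientation: [-0.444, 3.11, 0.001]
contact_force: [-0.2, -0.2, 0.2]
grip_width: 0.0002
gripper_force: 0.0
```

```bash
cat >> h.py <<'E'
def rep():
    p=np.load("p.npy");o,R=tool();g=G(p,o["tcp_pos"]);d=g-[-25,-58]
    yaw=np.degrees(np.arctan2(R[1,0],R[0,0])-p[2]);yaw=(yaw+180)%360-180
    tx,ty=R[:2,0]@R3(p),R[:2,1]@R3(p)
    print("t",o["clock"],"galley",g.round(1),"z",o["tcp_pos"][2].round(4),"toolyaw_in_galley",yaw.round(1),"hinge->tcp in tool x,y",(tx@d).round(1),(ty@d).round(1),"F",o["contact_force"].round(1),"j",o["joints"].round(2))
def R3(p): c,s=np.cos(p[2]),np.sin(p[2]);return np.array([[c,-s],[s,c]])
E
python3 - <<'E'
from h import *
rep()
f=r.grab_frame("wrist");w=cv2.resize(f,(640,480));t=cv2.resize(r.grab_frame("top")[190:290,165:335],(640,376),interpolation=cv2.INTER_CUBIC)
cv2.imwrite("pics/w4.png",cv2.resize(np.vstack([w,t[:]]),(448,600)))
E
```

```text
t 11.35 galley [ -89.2 -104. ] z 0.1293 toolyaw_in_galley 108.9 hinge->tcp in tool x,y -22.7 -75.6 F [-0.2 -0.2  0.2] j [-0.19  0.49  0.04  1.86 -0.03  0.79  1.72]
```

View pics/w4.png

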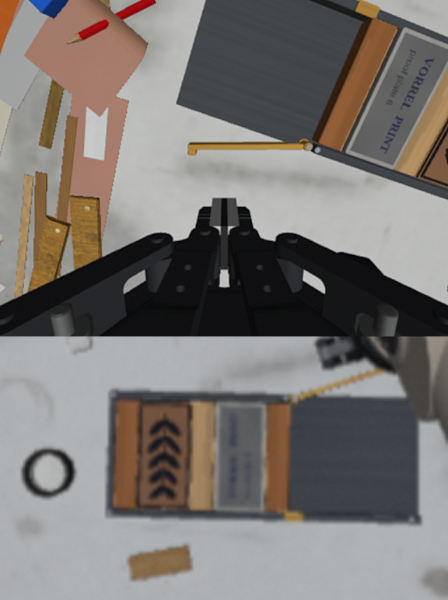

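The row is home and touching. The tool is square to the gate's outer face, with the hinge at about (307,146) in the composite and the lip at (192,150). I'll descend and swing the gate.

Call:
step_arm([
  {"rx": 0,"ry": 0,"rz": 0,"dx": 0,"dy": 0,"dz": 50,"gripper": -1},
  {"rx": 0,"ry": 0,"rz": 0,"dx": 0,"dy": 0,"dz": 36,"gripper": -1},
  {"rx": 0,"ry": 0,"rz": 0,"dx": 0,"dy": 0,"dz": 14,"gripper": -1},
  {"rx": 0,"ry": 0,"rz": 0,"dx": 0,"dy": 0,"dz": 0,"gripper": -1},
  {"rx": 0,"ry": 0,"rz": 0,"dx": 3,"dy": 0,"dz": 0,"gripper": -1},
  {"rx": 0,"ry": 0,"rz": 0,"dx": 3,"dy": 0,"dz": 0,"gripper": -1},
  {"rx": 0,"ry": 0,"rz": 0,"dx": 3,"dy": 0,"dz": 0,"gripper": -1},
])

```text
clock: 12.32
tcp_pos: [0.5878, 0.0319, 0.0302]
orientation: [-0.446, 3.108, 0.0]
contact_force: [-0.2, -0.5, -0.1]
grip_width: 0.0001
gripper_force: 0.3
```

Call:
step_arm([
  {"rx": 0,"ry": 0,"rz": 5,"dx": 6.6,"dy": -0.9,"dz": 0,"gripper": -1},
  {"rx": 0,"ry": 0,"rz": 5,"dx": 6.6,"dy": -0.9,"dz": 0,"gripper": -1},
  {"rx": 0,"ry": 0,"rz": 5,"dx": 6.6,"dy": -0.9,"dz": 0,"gripper": -1},
  {"rx": 0,"ry": 0,"rz": 5,"dx": 6.6,"dy": -0.9,"dz": 0,"gripper": -1},
  {"rx": 0,"ry": 0,"rz": 5,"dx": 6.6,"dy": -0.9,"dz": 0,"gripper": -1},
  {"rx": 0,"ry": 0,"rz": 5,"dx": 6.6,"dy": -0.9,"dz": 0,"gripper": -1},
])

```text
clock: 13.08
tcp_pos: [0.549, 0.0239, 0.0299]
orientation: [0.378, 3.118, 0.001]
contact_force: [0.4, 0.3, -0.3]
grip_width: -0.0001
gripper_force: 0.2
```

```bash
python3 -c "
from h import *
rep()"
```

```text
t 13.075 galley [-101.1  -57.4] z 0.0299 toolyaw_in_galley 78.9 hinge->tcp in tool x,y -14.1 -74.8 F [ 0.4  0.3 -0.3] j [-0.28  0.59  0.16  2.02 -0.18  0.54  1.33]
```

Call:
step_arm([
  {"rx": 0,"ry": 0,"rz": 5,"dx": 6.6,"dy": -0.9,"dz": 0,"gripper": -1},
  {"rx": 0,"ry": 0,"rz": 5,"dx": 6.6,"dy": -0.9,"dz": 0,"gripper": -1},
  {"rx": 0,"ry": 0,"rz": 5,"dx": 6.6,"dy": -0.9,"dz": 0,"gripper": -1},
  {"rx": 0,"ry": 0,"rz": 5,"dx": 6.6,"dy": -0.9,"dz": 0,"gripper": -1},
  {"rx": 0,"ry": 0,"rz": 5,"dx": 6.6,"dy": -0.9,"dz": 0,"gripper": -1},
  {"rx": 0,"ry": 0,"rz": 5,"dx": 6.6,"dy": -0.9,"dz": 0,"gripper": -1},
  {"rx": 0,"ry": 0,"rz": 5,"dx": 6.6,"dy": -0.9,"dz": 0,"gripper": -1},
  {"rx": 0,"ry": 0,"rz": 5,"dx": 6.6,"dy": -0.9,"dz": 0,"gripper": -1},
  {"rx": 0,"ry": 0,"rz": 5,"dx": 6.6,"dy": -0.9,"dz": 0,"gripper": -1},
  {"rx": 0,"ry": 0,"rz": 5,"dx": 6.6,"dy": -0.9,"dz": 0,"gripper": -1},
  {"rx": 0,"ry": 0,"rz": 5,"dx": 6.6,"dy": -0.9,"dz": 0,"gripper": -1},
  {"rx": 0,"ry": 0,"rz": 5,"dx": 6.6,"dy": -0.9,"dz": 0,"gripper": -1},
  {"rx": 0,"ry": 0,"rz": 5,"dx": 6.6,"dy": -0.9,"dz": 0,"gripper": -1},
  {"rx": 0,"ry": 0,"rz": 5,"dx": 6.6,"dy": -0.9,"dz": 0,"gripper": -1},
])

```text
clock: 14.82
tcp_pos: [0.4804, 0.0786, 0.0298]
orientation: [2.098, 2.338, 0.002]
contact_force: [0.5, -0.1, -0.4]
grip_width: -0.0
gripper_force: 0.3
```

```bash
python3 - <<'E'
from h import *
rep()
cv2.imwrite("pics/w5.png",cv2.resize(r.grab_frame("wrist"),(512,384)))
E
```

```text
t 14.825 galley [-49.7  13.7] z 0.0298 toolyaw_in_galley 8.9 hinge->tcp in tool x,y -13.4 -74.6 F [ 0.5 -0.1 -0.4] j [-0.67  0.58  0.48  2.18 -0.55  0.5   0.34]
```

View pics/w5.png

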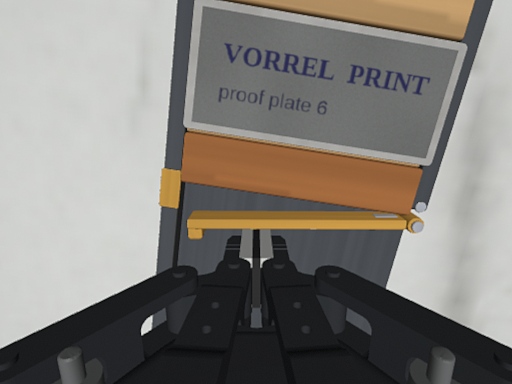

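The gate is following the fingertips and has about 9° to go; it's at v≈220, between the fingers and the last bar.

Call:
step_arm([
  {"rx": 0,"ry": 0,"rz": 3,"dx": 4,"dy": -0.6,"dz": 0,"gripper": -1},
  {"rx": 0,"ry": 0,"rz": 3,"dx": 4,"dy": -0.6,"dz": 0,"gripper": -1},
  {"rx": 0,"ry": 0,"rz": 2,"dx": 2.7,"dy": -0.4,"dz": 0,"gripper": -1},
])

```text
clock: 15.25
tcp_pos: [0.478, 0.089, 0.0296]
orientation: [2.253, 2.189, 0.001]
contact_force: [0.3, -0.7, -0.3]
grip_width: -0.0004
gripper_force: 0.2
```

Call:
step_arm([
  {"rx": 0,"ry": 0,"rz": 0.9,"dx": 1.2,"dy": 0,"dz": 0,"gripper": -1},
])

```text
clock: 15.38
tcp_pos: [0.4778, 0.0899, 0.0294]
orientation: [2.27, 2.171, -0.0]
contact_force: [-0.3, -2.8, 2.2]
grip_width: 0.0001
gripper_force: 1.4
```

Call:
step_arm([
  {"rx": 0,"ry": 0,"rz": 0,"dx": 1,"dy": 0,"dz": 0,"gripper": -1},
])

```text
clock: 15.5
tcp_pos: [0.4779, 0.0901, 0.0294]
orientation: [2.27, 2.171, -0.001]
contact_force: [-1.3, -4.5, 2.5]
grip_width: -0.0001
gripper_force: 2.8
```

Call:
step_arm([
  {"rx": 0,"ry": 0,"rz": 0,"dx": 1,"dy": 0,"dz": 0,"gripper": -1},
])

```text
clock: 15.62
tcp_pos: [0.4778, 0.0902, 0.0294]
orientation: [2.27, 2.169, -0.002]
contact_force: [-1.0, -7.9, 3.4]
grip_width: 0.0003
gripper_force: 4.1
```

The gate is hard against its stop. I'll back off, lift, and check.

Call:
step_arm([
  {"rx": 0,"ry": 0,"rz": 0,"dx": -2,"dy": 0,"dz": 0,"gripper": -1},
  {"rx": 0,"ry": 0,"rz": 0,"dx": -4,"dy": 0,"dz": 0,"gripper": -1},
  {"rx": 0,"ry": 0,"rz": 0,"dx": -15,"dy": 0,"dz": 0,"gripper": -1},
  {"rx": 0,"ry": 0,"rz": 0,"dx": -30,"dy": 0,"dz": 0,"gripper": -1},
  {"rx": 0,"ry": 0,"rz": 0,"dx": -30,"dy": 0,"dz": -30,"gripper": -1},
  {"rx": 0,"ry": 0,"rz": 0,"dx": -30,"dy": 0,"dz": -50,"gripper": -1},
  {"rx": 0,"ry": 0,"rz": 0,"dx": 0,"dy": 0,"dz": -50,"gripper": -1},
  {"rx": 0,"ry": 0,"rz": 0,"dx": 0,"dy": 0,"dz": -50,"gripper": -1},
  {"rx": 0,"ry": 0,"rz": 0,"dx": 0,"dy": 0,"dz": 0,"gripper": -1},
])

```text
clock: 16.75
tcp_pos: [0.4751, -0.0197, 0.2124]
orientation: [2.269, 2.169, 0.01]
contact_force: [-0.5, -0.3, -1.3]
grip_width: 0.0002
gripper_force: 0.0
```

```bash
python3 - <<'E'
from h import *
rep()
p=np.load("p.npy");c=proj("wrist",T(p,[(-25,-58,17),(-25,50,17),(-20,-52,21),(-20,52,21)]))*800/512;print(c.round())
cv2.imwrite("pics/w6.png",cv2.resize(r.grab_frame("wrist"),(800,600))[:420])
E
```

```text
t 16.75 galley [-148.1   14.4] z 0.2124 toolyaw_in_galley 0.1 hinge->tcp in tool x,y -123.0 -72.6 F [-0.5 -0.3 -1.3] j [-0.8   0.25  0.83  2.11 -0.24  0.87  0.13]
[[515.  77.]
 [340.  76.]
 [507.  66.]
 [335.  65.]]
```

View pics/w6.png

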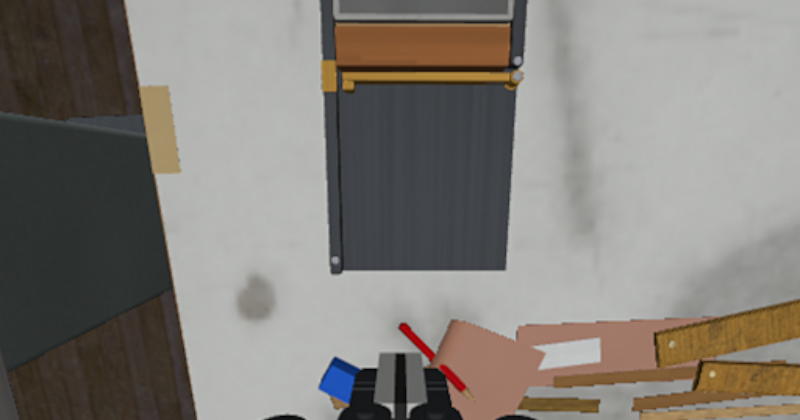

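The gate is shut square across the tray (v≈77, as predicted), the last bar is just beyond it (v≈67), and the robot is clear.

```bash
python3 -c "
from bench import r
print(r.hand_in())"
```

```text
the job is handed in; nothing more can be done
None
```

The row is pushed home against the head stop with its parts still touching, the brass gate is fully shut behind it, and the job was handed in at about 17 s on the robot's clock; no verdict was returned.

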